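Fit the core arbor to the label rewinder

ROBOT

A 6-joint arm with a two-finger parallel gripper is mounted at the origin on a cart in front of the work surface, level with it; the furniture and walls round the work are solid. World frame = base frame: x ahead of the robot, y to its left, z up, the work surface at z = 0. Lengths are in m, angles in degrees, forces in N, time in s.
With the tool pointing down it reaches from about 0.225 to 0.725 m from the base axis. Payload 3.1 kg.
Tool frame: the origin (TCP) lies midway between the tips of the shut fingers; the grasp point (between the pads) lies 19 mm behind it; z points along the fingers, y is the line along which they close (so a half turn about z gives the same grasp; the last joint's range is limited). The gripper opens to 85 mm and grips with 20 to 120 N. Pads are 22 mm wide; open, the fingers measure 114 mm over their backs; the gripper's body (76 mm by 85 mm) begins 54 mm behind the grasp point. The pads swing forward as they close: fully open they stand 13 mm farther back than shut.
Start: joints at [65.099, 2.75, 5.684, 92.934, 0, 82.678], TCP at [0.159, 0.5, 0.231] pointing down, gripper open.
Joint ranges: [-166.93, 166.93], [-56.73, 111.36], [-69.38, 81.34], [-121.58, 131.49], [-85.45, 84.26], [-180, 180]. Speed limits (degrees/s): [159.86, 159.86, 180, 180, 180, 180].

INTERFACE

Orientations are given as [roll, pitch, yaw] about the fixed x, y, z axes, in that order (R = Rz(yaw) Ry(pitch) Rx(roll)).
In Python, from plant import ctrl gives the robot as it stands.
- The arm moves only by the tool drive_tool, never from a script. Its argument "plan" is a list that holds one entry, the list of rows, each a list of 5 numbers: the closure, from 0 (fully open) to 1 (shut), then the shift along the world's x, y, z in m, then the turn about the world's z in rad. A call has 1 to 20 rows; each row shifts and turns the commanded pose from where the row before left it; what a row does not reach is not made up. A row lasts 1/8 s, in which the tool goes at most 62.5 mm and 10.7 degrees, less where a joint would pass 70% of its speed; a pose out of reach is approached as far as the arm can. A call with a gripper value outside its range is refused whole. The fingers move at their own pace and stop on an object; "force" is the grip in N (left out, the last holds). Time passes only in rows, so rows that do not move let the fingers close. It gives the time, the measured TCP pose, the force, the opening and the grip force at its end, in the units of the state.
- ctrl.get_obs(): the state, without advancing time (a new reading comes with each control period).
- ctrl.camera(name): name is "side" or "top"; returns the picture (400x640x3 uint8, red, green, blue); there is no depth.
- ctrl.calibration(name): a dict with "vertical_fov" (degrees; the focal length in pixels is half the picture's height over the tangent of half this angle, whatever the lens; pixels are square), "cx", "cy" (the principal point, pixels), "extrinsics" (4x4, takes a point from world to camera coordinates). Camera axes: x right, y down, z forward; pixel columns grow to the right and rows downward; lengths in m; the calibration is good to about 2 mm. A picture is of the moment at which its call begins. calibration takes no time and is no camera call.
- ctrl.sign_off(): hands the job in; it is judged then, once.
The state is a dict: "time_s": time; "q": joint angles; "qd": joint speeds; "tau": joint torques, N m; "tool_pos": TCP position; "tcp_rot": TCP orientation; "force": force on the tool from outside, world axes, zero at the start; "moment": the same for the moment, N m; "width": opening from 0.0 (shut) to 1.0 (fully open); "grasp_force": force on a finger pad.
Only numpy, scipy, OpenCV 4.12 (cv2) and the standard library are available. Lean on these libraries where they do the work, as an engineer would, in place of code of your own. Each camera call takes 0.05 s, during which the arm holds its last target. There are 200 camera calls.

TASK

Set up the label rewinder for small cores: take the slim arbor out of the storage rack, lower its tapered shank into the upright spindle, feel for the drive key deep in the socket by turning the arbor under light pressure until its slot drops over the key, then press it past the ball catch until it is fully home, its flange flush with the turntable, and let go. Work gently: never load the rewinder with more than 60 N (6 kg). Leave the wide arbor in the rack, and leave the two label rolls and the hand terminal where they are.

Things in the scene. Friction and masses are not known exactly. Their poses are not given: they have to be found in the camera images.
- slim_arbor: The arbor to fit, loose, 0.24 to 0.38 kg, upright in one of the rack's two holes (which varies). Origin on its axis in the underside of its steel flange, z up the axis. Flange 50 mm across, 6 mm thick; above it a plain round aluminium mandrel 24 mm across up to z = 66 mm (grip it there). Below: a grooved collar 37 mm across down to z = -10 mm, then the taper shank (see slim_foot).
- slim_foot (a point): Foot of the slim arbor's shank, on its axis 52 mm below its flange. The steel taper is 33 mm across at the collar and 23 mm at this foot. The foot is cut by one drive slot, 7.5 mm wide and 13 mm deep, right across along the arbor's x axis, so it fits the drive key at every half turn.
- wide_arbor: The other arbor, in the rack's other hole: same flange and shank, but its mandrel is 38 mm across and shorter, up to z = 42 mm. Stays in the rack.
- rack: Fixed grey plastic storage block on the white riser board (whose top is at z = 0.127), 84 (x) by 186 (y) by 66 mm high; origin at the centre of its underside. Two holes 41 mm across and 58 mm deep at y = +48 and -48 mm; an arbor stands in each with its flange resting on top, so its origin is at z = 66 mm.
- rewinder: Fixed label rewinder on the riser board: grey base 215 by 200 mm, black control box along its front (-x), a round turret and on top an aluminium turntable 150 mm across, its face at z = 90 mm. Origin under the spindle axis on the riser (world z = 0.127), z up. All else is lower, except a thin guide post 131 mm high, 70 mm behind (+x) and 86 mm to the right (-y) of the axis.
- spindle_mouth (a point): Centre of the spindle's nose face, on the axis 84 mm above the riser, z up, in the floor of a recess in the turntable (56 mm across, 6 mm deep) for the flange. Socket: bore 39 mm across, 10 mm deep, then a taper from 34 to 24 mm across at 50 mm depth. Fully home the arbor's origin is here, flange top flush with the turntable. The point does not turn with the spindle.
- key_top (a point): On the axis, 42 mm below the nose face: top of the 5 mm wide square steel drive key lying across the socket. The spindle has stopped at any angle, so the key's direction is unknown (this point stays still). A foot whose slot is not over the key stops on it, the arbor's origin 10 mm above the nose face. 5 to 10 N on the foot leaves the spindle still (0.1 N m to turn); much more drags it round.
- ball_catch (a point): On the axis, 3.5 mm below the nose face: height of three small sprung balls in the bore's wall. With a slot over the key the arbor sinks by its weight until its collar meets them, its origin 6 to 8 mm above the nose face. A push of some 8 to 15 N takes the collar past them with a click, and they then hold it down.
- label_roll: White label roll standing on its end, 72 mm across, 52 mm high, at the back of the riser beyond the gap between rack and rewinder; origin at the centre of its underside. Leave alone.
- spare_roll: A second such label roll, to the left of the first. Leave alone.
- terminal: Black hand terminal, 149 by 72 by 23 mm, lying on the bench to the right of the riser; origin at the centre of its underside. Leave alone.
Not all that is in view belongs to the job. Leave any red look-alike of the slim_arbor alone.

How it is judged (in metres and radians):
On the way, in this order (a step that is already met when the one before it is completed fails the run):
1. the slim arbor is lifted clear out of the rack (z of slim_arbor in the frame of rack above 0.12 m), for 0.1 s.
2. its shank is in the spindle with a slot over the drive key (z of slim_arbor in the frame of spindle_mouth below 0.0085 m and horizontal distance between slim_arbor and spindle_mouth below 0.004 m), for 0.1 s.
At the end, for the whole second after the job is handed in: The slim arbor stands upright (within 2 degrees) and at rest in the spindle, fully home: its flange underside within 1.5 mm of the spindle's nose face and its axis within 2.5 mm of the spindle axis, released (z of slim_arbor in the frame of spindle_mouth between -0.002 and 0.0015 m and horizontal distance between slim_arbor and spindle_mouth below 0.0025 m and angle between slim_arbor's own z axis and vertical below 0.035 rad and linear speed of slim_arbor below 0.01 m/s); the robot touches nothing.
It fails at once if the rewinder is pressed or struck with more than 60 N (contact force between anything else and rewinder above 60 N).
It fails at once if the wide arbor is shifted by more than 10 mm (distance of wide_arbor from where it was at the start of the episode above 0.01 m).
It fails at once if a label roll or the hand terminal is shifted by more than 15 mm (distance of any of label_roll, spare_roll, terminal from where it was at the start of the episode above 0.015 m).
It also fails if it takes over 64 s, if anything falls off the work surface, if the arm or the gripper's body presses on something with over 40 N, if the wrist force passes 120 N, or if a joint passes its speed limit or range.

## Working session

There is one attempt and no reset: what is moved stays moved. The work goes in short steps, Python scripts to look and compute and a tool call to move; the robot and the scene stay as the last step left them, time stands still between calls to the robot, and variables do not carry over. Pictures are saved under pics/ and viewed, at most 10 in all, crops included, and the job is handed in when it is done.

Besides the shell and the picture viewer there is one more tool, called after ">>>" as a command line: name --argument value ..., lists and objects as JSON in quotes. drive_tool: Moves the arm, as the interface text tells. Its arguments: {"type":"object","properties":{"plan":{"type":"array","items":{"type":"array","items":{"type":"array","items":{"type":"number"}}}},"force":{"type":"number"}},"required":["plan"]}

```bash
mkdir -p pics
cat > h.py <<'E'
import numpy as np,cv2
from plant import ctrl
def snap(n,f):
    im=ctrl.camera(n); cv2.imwrite('pics/'+f,im[:,:,::-1]); return im
def K(n):
    c=ctrl.calibration(n); f=200/np.tan(np.radians(c['vertical_fov']/2)); return f,c['cx'],c['cy'],np.array(c['extrinsics'])
def ray(n,u,v):
    f,cx,cy,E=K(n); R,t=E[:3,:3],E[:3,3]
    return -R.T@t, R.T@np.array([(u-cx)/f,(v-cy)/f,1])
def onz(n,u,v,z):
    o,d=ray(n,u,v); return o+d*(z-o[2])/d[2]
def proj(n,p):
    f,cx,cy,E=K(n); q=E[:3,:3]@np.array(p)+E[:3,3]; return f*q[0]/q[2]+cx,f*q[1]/q[2]+cy
E
python3 - <<'E'
from h import *
for n in('top','side'):
    snap(n,n+'0.png'); c=ctrl.calibration(n); print(n,c, -np.array(c['extrinsics'])[:3,:3].T@np.array(c['extrinsics'])[:3,3])
print(ctrl.get_obs())
E
```

```text
top {'vertical_fov': 50.63855280742921, 'cx': 319.95482500882787, 'cy': 199.21548447630389, 'extrinsics': array([[-2.07622243e-02, -9.99782879e-01, -1.76786850e-03,
         1.33571722e-01],
       [-9.86162015e-01,  2.07702024e-02, -1.64478204e-01,
         5.56994141e-01],
       [ 1.64479211e-01, -1.67152860e-03, -9.86379134e-01,
         1.87057994e+00],
       [ 0.00000000e+00,  0.00000000e+00,  0.00000000e+00,
         1.00000000e+00]])} [0.2443882  0.12510057 1.93695055]
side {'vertical_fov': 45.84441657254954, 'cx': 316.44399033337316, 'cy': 197.15156249965736, 'extrinsics': array([[-0.99860274, -0.05088383,  0.01426173,  0.5571036 ],
       [-0.04043402,  0.56196381, -0.82617297,  0.07706719],
       [ 0.03402426, -0.82559525, -0.56323604,  1.76614528],
       [ 0.        ,  0.        ,  0.        ,  1.        ]])} [0.49934953 1.44315975 1.05048224]
{'time_s': 0.1, 'q': array([ 6.50997833e+01,  2.79067151e+00,  5.59940325e+00,  9.29356303e+01,
       -3.78234543e-04,  8.26783486e+01]), 'qd': array([ 0.07288477, -0.04836376,  0.13715993,  0.05887946, -0.0062221 ,
       -0.02063904]), 'tau': array([ 2.11178383e-03, -3.39853299e+01,  3.20934963e+01,  1.57907861e-02,
       -1.38416435e-04, -1.43238407e-05]), 'tool_pos': array([0.1583205 , 0.49995656, 0.23020551]), 'tcp_rot': array([-1.79874088e+02, -1.57967206e-02,  1.62421418e+02]), 'force': array([-0.03347811,  0.19543308, -0.30070854]), 'moment': array([ 0.00569724, -0.00658084, -0.00904381]), 'grasp_force': 0.0, 'width': 1.001684064740212}
```

View pics/top0.png

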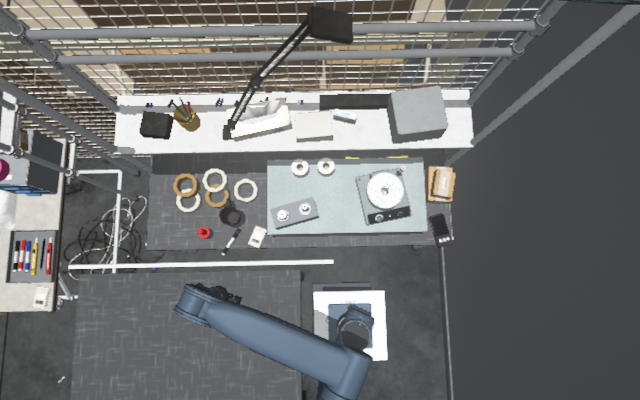

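View pics/side0.png

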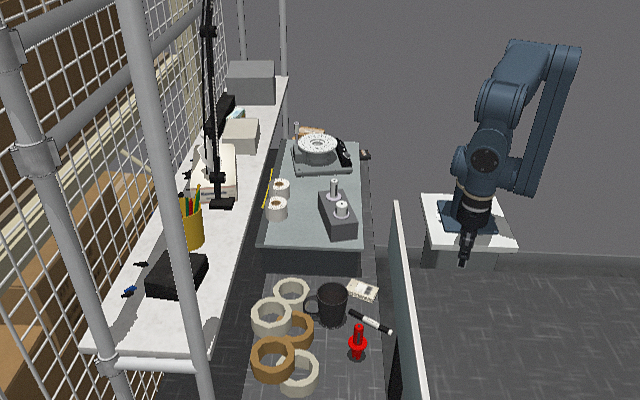

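The top view shows the riser at (267-425, 160-235), with the rack at (297,212) and its two arbors at (283,215) and (305,209). The turntable is at (385,190), the rolls at (300,167) and (326,166), and the terminal at (441,229). A red look-alike stands at (204,232) top / (357,342) side. A low partition stands in front of the bench, at top row 265.

Candidates for the slim arbor, in the side view: (334,187), tall and thin; (341,208), shorter and wider; and the red one at (357,342). I'll check with close crops.

Run:
```python
from h import *
a=cv2.imread('pics/top0.png')[155:240,262:422]; b=cv2.imread('pics/side0.png')[125:245,250:390]
a=cv2.resize(a,(800,425),interpolation=cv2.INTER_CUBIC);b=cv2.resize(b,(700,600),interpolation=cv2.INTER_CUBIC)
cv2.imwrite('pics/a.png',a);cv2.imwrite('pics/b.png',b)
for u,v in((68,265),(333,262)):print(onz('top',u,v,0.2))
```

```text
[0.28457786 1.15161785 0.2       ]
[0.27424165 0.07451589 0.2       ]
```

View pics/a.png

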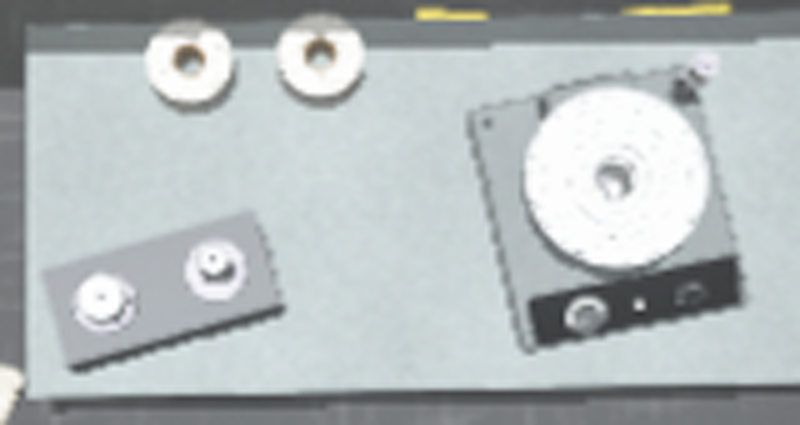

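View pics/b.png

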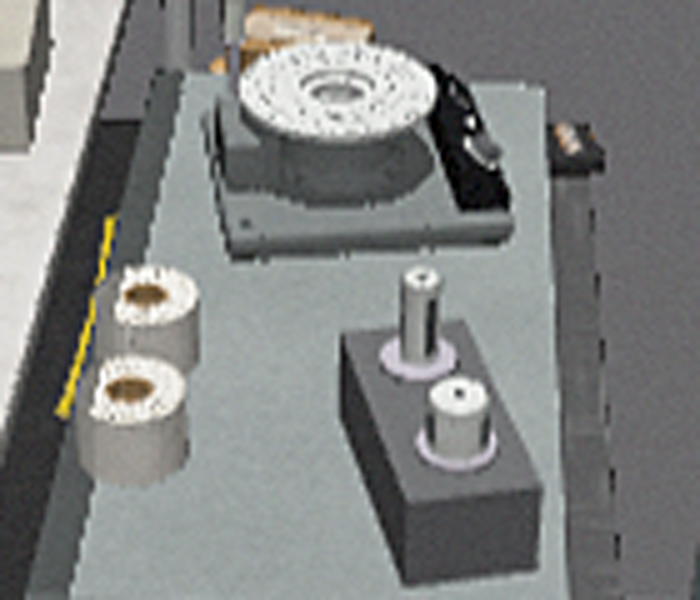

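The slim arbor is the tall thin one. In the top crop its flange centre is near (214,270), and in the side crop its mandrel top is at (422,276). It stands in the rack hole nearer the rewinder. The turntable disc centre is at (617,177) in the top crop and (338,91) in the side crop.

Run:
```python
from h import *
T=lambda x,y:((x+.5)/5-.5+262,(y+.5)/5-.5+155)
S=lambda x,y:((x+.5)/5-.5+250,(y+.5)/5-.5+125)
for nm,c,x,y,z in [('slim flange','top',214,270,.199),('slim tip','top',214,259,.259),('slim tip','side',422,276,.259),('slim flange','side',419,357,.199),
 ('wide fl','top',104,303,.199),('wide fl','side',456,443,.199),('wide tip','side',458,394,.235),('disc','top',617.5,177.5,.217),('disc','side',338,92,.217),('recess','side',334,92,.217),
 ('rackR far','top',252,210,.193),('rackR near','top',285,308,.193),('rackL far','top',42,272,.193),('rackL near','top',72,370,.193),('post top','top',706,64,.258)]:
    print(nm,c,onz(c,*(T if c=='top' else S)(x,y),z).round(4))
```

```text
slim flange top [0.4961 0.1876 0.199 ]
slim tip top [0.4963 0.1853 0.259 ]
slim tip side [0.497  0.1823 0.259 ]
slim flange side [0.4968 0.1846 0.199 ]
wide fl top [0.4704 0.2791 0.199 ]
wide fl side [0.4723 0.2765 0.199 ]
wide tip side [0.4726 0.2758 0.235 ]
disc top [ 0.5638 -0.1482  0.217 ]
disc side [ 0.5653 -0.1398  0.217 ]
recess side [ 0.5683 -0.1396  0.217 ]
rackR far top [0.547  0.1552 0.193 ]
rackR near top [0.4638 0.1293 0.193 ]
rackL far top [0.4982 0.3311 0.193 ]
rackL near top [0.4159 0.3064 0.193 ]
post top top [ 0.6487 -0.2181  0.258 ]
```

>>> drive_tool --plan '[[[0,0,0,0.05,0],[0,0,0,0.05,0],[0,0,0,0.05,0],[0,0.028,-0.026,0,-0.083],[0,0.028,-0.026,0,-0.083],[0,0.028,-0.026,0,-0.083],[0,0.028,-0.026,0,-0.083],[0,0.028,-0.026,0,-0.083],[0,0.028,-0.026,0,-0.083],[0,0.028,-0.026,0,-0.083],[0,0.028,-0.026,0,-0.083],[0,0.028,-0.026,0,-0.083],[0,0.028,-0.026,0,-0.083],[0,0.028,-0.026,0,-0.083],[0,0.028,-0.026,0,-0.083],[0,0,0,0,0],[0,0,0,0,0]]]' --force 40

```text
time_s: 2.22
tool_pos: [0.4941, 0.1887, 0.3809]
tcp_rot: [-179.9, -0.0, 105.4]
force: [-0.3, -0.0, -0.2]
width: 1.003
grasp_force: 0.0
```

>>> drive_tool --plan '[[[0,0.002,-0.004,-0.04,0],[0,0,0,-0.04,0],[0,0,0,-0.04,0],[0,0,0,-0.03,0],[0,0,0,-0.012,0],[0,0,0,0,0],[0,0,0,0,0]]]'

```text
time_s: 3.1
tool_pos: [0.4972, 0.1849, 0.2212]
tcp_rot: [179.8, 0.0, 105.4]
force: [-0.1, 0.2, 0.5]
width: 1.001
grasp_force: 0.0
```

Run:
```python
from h import *
snap('side','s1.png');snap('top','t1.png')
b=cv2.imread('pics/s1.png')[125:245,250:390]
cv2.imwrite('pics/b1.png',cv2.resize(b,(700,600),interpolation=cv2.INTER_CUBIC))
```

```text
(no output)
```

View pics/b1.png

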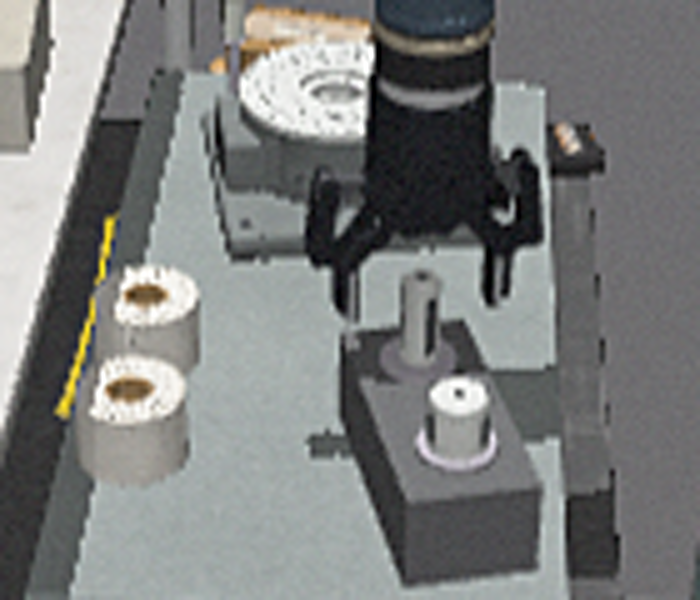

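The open fingers straddle the slim mandrel evenly: tips at (348,315) and (495,300), mandrel at (420,310). I'll close and lift.

>>> drive_tool --plan '[[[1,0,0,0,0],[1,0,0,0,0],[1,0,0,0,0],[1,0,0,0,0],[1,0,0,0,0],[1,0,0,0,0],[1,0,0,0,0],[1,0,0,0,0]]]' --force 60

```text
time_s: 4.2
tool_pos: [0.4969, 0.1845, 0.2195]
tcp_rot: [180.0, 0.0, 105.4]
force: [2.0, 0.7, 0.5]
width: 0.268
grasp_force: 58.6
```

>>> drive_tool --plan '[[[1,0,0,0.015,0],[1,0,0,0.025,0],[1,0,0,0.03,0],[1,0,0,0.03,0],[1,0,0,0.02,0],[1,0,0,0,0],[1,0.007,-0.033,0,0],[1,0.007,-0.033,0,0],[1,0.007,-0.033,0,0],[1,0.007,-0.033,0,0],[1,0.007,-0.033,0,0],[1,0.007,-0.033,0,0],[1,0.007,-0.033,0,0],[1,0.007,-0.033,0,0],[1,0.007,-0.033,0,0],[1,0.004,-0.03,0,0],[1,0,0,0,0],[1,0,0,0,0]]]'

```text
time_s: 6.45
tool_pos: [0.563, -0.1419, 0.3382]
tcp_rot: [-179.9, -0.1, 105.3]
force: [0.6, -0.1, -2.9]
width: 0.266
grasp_force: 59.2
```

Run:
```python
from h import *
snap('side','s2.png');snap('top','t2.png')
b=cv2.imread('pics/s2.png')[105:185,260:380]
cv2.imwrite('pics/b2.png',cv2.resize(b,(800,533),interpolation=cv2.INTER_CUBIC))
b=cv2.imread('pics/t2.png')[155:225,340:430]
cv2.imwrite('pics/a2.png',cv2.resize(b,(720,560),interpolation=cv2.INTER_CUBIC))
print(ctrl.get_obs()['tool_pos'],ctrl.get_obs()['force'])
```

```text
[ 0.56325382 -0.14147248  0.33899147] [ 0.70941923  0.33684139 -1.88202082]
```

View pics/b2.png

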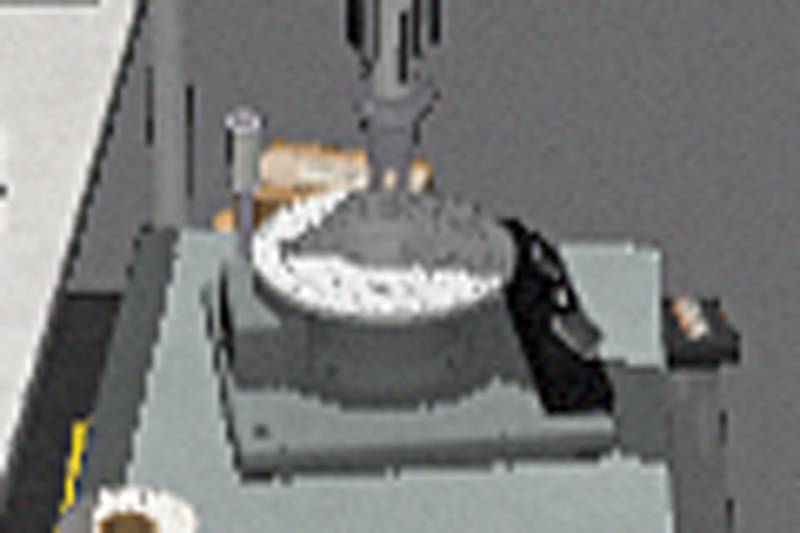

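View pics/a2.png

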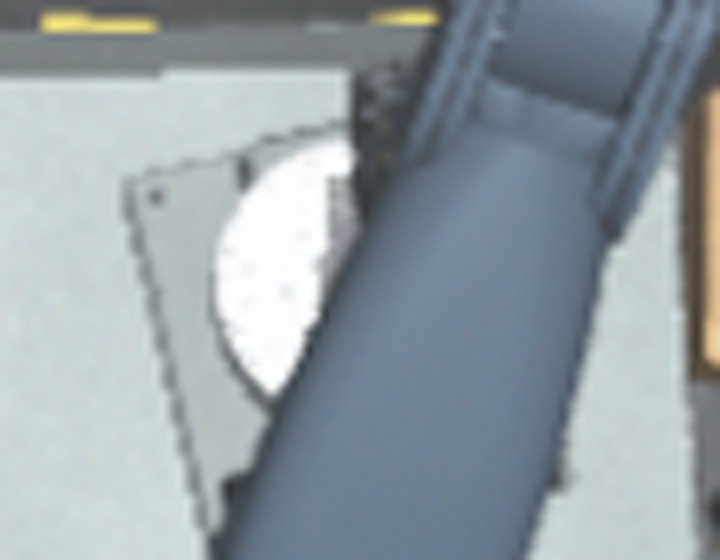

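The foot hangs at (391,185) in the side crop, with the slot visible roughly along the view direction. The disc is just below it, centred near (384,253). I'll refine the disc centre with fits on the first pictures.

Run:
```python
from h import *
from scipy.optimize import least_squares
def fit(cam,f,x0,r,z,dr):
    im=cv2.GaussianBlur(cv2.cvtColor(cv2.imread('pics/'+f),cv2.COLOR_BGR2GRAY),(0,0),.5).astype(float)
    c=np.array(x0[:2]); th=np.linspace(0,2*np.pi,120,endpoint=False); rs=np.arange(r-dr,r+dr,.0005)
    for it in range(6):
        E=[]
        for t in th:
            P=[proj(cam,[c[0]+q*np.cos(t),c[1]+q*np.sin(t),z]) for q in rs]
            P=np.float32(P); v=cv2.remap(im.astype(np.float32),P[:,0][None],P[:,1][None],cv2.INTER_CUBIC)[0]
            g=-np.gradient(cv2.GaussianBlur(v[None],(0,0),2)[0]); k=g.argmax()
            if g[k]>1.0 and 0<k<len(rs)-1: E.append((c[0]+rs[k]*np.cos(t),c[1]+rs[k]*np.sin(t)))
        E=np.array(E)
        s=least_squares(lambda p:np.hypot(E[:,0]-p[0],E[:,1]-p[1])-p[2],[*c,r],loss='soft_l1',f_scale=.001)
        c=s.x[:2]
    print(cam,f,s.x.round(4),len(E),'med res',np.median(abs(s.fun)).round(5))
fit('top','top0.png',(.564,-.147),.075,.217,.012)
fit('side','side0.png',(.565,-.142),.075,.217,.012)
fit('top','top0.png',(.4965,.186),.025,.199,.007)
fit('side','side0.png',(.4965,.186),.025,.199,.007)
fit('top','top0.png',(.472,.278),.025,.199,.007)
for p in [(.5632,-.1415,.338-.026-.052+.0)]:
    u,v=proj('side',[.5632,-.1415,.260]);print('foot pred in crop',((u-260+.5)*20/3),((v-105+.5)*20/3))
```

```text
Traceback (most recent call last):
  File "h.py", line 13, in proj
    f,cx,cy,E=K(n); q=E[:3,:3]@np.array(p)+E[:3,3]; return f*q[0]/q[2]+cx,f*q[1]/q[2]+cy
              ~^^^
  File "h.py", line 6, in K
    c=ctrl.calibration(n); f=200/np.tan(np.radians(c['vertical_fov']/2)); return f,c['cx'],c['cy'],np.array(c['extrinsics'])
ValueError: time passes only in moves, steps and waits
```

```bash
sed -i 's/^def K/from functools import lru_cache\n@lru_cache\ndef K/' h.py
cat > fit.py <<'E'
from h import *
from scipy.optimize import least_squares
def fit(cam,f,x0,r,z,dr):
    im=cv2.cvtColor(cv2.imread('pics/'+f),cv2.COLOR_BGR2GRAY).astype(np.float32)
    c=np.array(x0[:2]); th=np.linspace(0,2*np.pi,120,endpoint=False); rs=np.arange(r-dr,r+dr,.0005)
    for it in range(6):
        E=[]
        for t in th:
            P=np.float32([proj(cam,[c[0]+q*np.cos(t),c[1]+q*np.sin(t),z]) for q in rs])
            v=cv2.remap(im,P[:,0][None],P[:,1][None],cv2.INTER_CUBIC)[0]
            g=-np.gradient(cv2.GaussianBlur(v[None],(0,0),2)[0]); k=g.argmax()
            if g[k]>1.0 and 0<k<len(rs)-1: E.append((c[0]+rs[k]*np.cos(t),c[1]+rs[k]*np.sin(t)))
        E=np.array(E)
        s=least_squares(lambda p:np.hypot(E[:,0]-p[0],E[:,1]-p[1])-p[2],[*c,r],loss='soft_l1',f_scale=.001)
        c=s.x[:2]
    print(cam,f,s.x.round(4),len(E),'med res',np.median(abs(s.fun)).round(5))
E
python3 - <<'E'
from fit import *
fit('top','top0.png',(.564,-.147),.075,.217,.012)
fit('side','side0.png',(.565,-.142),.075,.217,.012)
fit('top','top0.png',(.4965,.186),.025,.199,.007)
fit('side','side0.png',(.4965,.186),.025,.199,.007)
fit('top','top0.png',(.472,.278),.025,.199,.007)
u,v=proj('side',[.5632,-.1415,.260]);print('foot pred in crop',((u-260+.5)*20/3),((v-105+.5)*20/3))
E
```

```text
top top0.png [ 0.565  -0.147   0.0759] 120 med res 0.00046
side side0.png [ 0.5657 -0.1463  0.0758] 119 med res 0.00123
top top0.png [0.4962 0.1866 0.0249] 120 med res 0.00041
side side0.png [0.4975 0.184  0.0247] 113 med res 0.00075
top top0.png [0.4704 0.2787 0.0245] 118 med res 0.00056
foot pred in crop 389.6811885619559 186.61174326799446
```

>>> drive_tool --plan '[[[1,0.001,-0.003,0,0],[1,0.001,-0.003,0,0],[1,0,0,-0.01,0],[1,0,0,-0.02,0],[1,0,0,-0.02,0],[1,0,0,-0.01,0],[1,0,0,-0.008,0],[1,0,0,0,0],[1,0,0,0,0]]]'

```text
time_s: 7.68
tool_pos: [0.5659, -0.1486, 0.2721]
tcp_rot: [179.9, 0.0, 105.4]
force: [0.0, -0.7, -3.2]
width: 0.267
grasp_force: 59.2
```

>>> drive_tool --plan '[[[1,0,0,-0.004,0],[1,0,0,-0.004,0],[1,0,0,-0.004,0],[1,0,0,0,0]]]'

```text
time_s: 8.18
tool_pos: [0.5653, -0.1484, 0.2586]
tcp_rot: [-179.9, -0.0, 105.4]
force: [-0.0, -1.1, -1.9]
width: 0.265
grasp_force: 59.2
```

>>> drive_tool --plan '[[[1,0,0,-0.003,0],[1,0,0,-0.003,0],[1,0,0,-0.002,0],[1,0,0,0,0]]]'

```text
time_s: 8.68
tool_pos: [0.5654, -0.1485, 0.251]
tcp_rot: [-180.0, -0.0, 105.4]
force: [-0.6, -0.2, -3.1]
width: 0.266
grasp_force: 59.2
```

>>> drive_tool --plan '[[[1,0,0,-0.001,0],[1,0,0,-0.001,0],[1,0,0,-0.001,0],[1,0,0,0,0]]]'

```text
time_s: 9.18
tool_pos: [0.5655, -0.1485, 0.2482]
tcp_rot: [-180.0, -0.0, 105.4]
force: [0.4, -0.0, -2.3]
width: 0.268
grasp_force: 59.2
```

>>> drive_tool --plan '[[[1,0,0,-0.001,0],[1,0,0,-0.001,0],[1,0,0,0,0]]]'

```text
time_s: 9.55
tool_pos: [0.5656, -0.1486, 0.2474]
tcp_rot: [179.9, 0.1, 105.4]
force: [-0.8, 0.2, 2.5]
width: 0.268
grasp_force: 59.6
```

>>> drive_tool --plan '[[[1,0,0,0,0.06],[1,0,0,0,0.06],[1,0,0,0,0.06],[1,0,0,0,0.06],[1,0,0,0,0.06],[1,0,0,0,0.06],[1,0,0,0,0.06],[1,0,0,0,0]]]'

```text
time_s: 10.55
tool_pos: [0.5661, -0.1486, 0.2474]
tcp_rot: [179.9, 0.1, 129.4]
force: [0.2, 1.2, 2.7]
width: 0.265
grasp_force: 59.6
```

```bash
python3 -c "
from h import *
o=ctrl.get_obs();print(o['force'],o['moment'],o['tool_pos'],o['q'])"
```

```text
[0.20989948 1.16604708 2.69456504] [0.08555776 0.00232267 0.0620166 ] [ 0.56614911 -0.14862472  0.24739679] [-2.12811500e+01  1.20878516e+01  1.77958423e+01  9.55721929e+01
  1.64841776e-02  2.93352050e+01]
```

>>> drive_tool --plan '[[[1,0,0,0,0.06],[1,0,0,0,0.06],[1,0,0,0,0.06],[1,0,0,0,0.06],[1,0,0,0,0.06],[1,0,0,0,0.06],[1,0,0,0,0.06],[1,0,0,0,0]]]'

```text
time_s: 11.55
tool_pos: [0.5661, -0.1487, 0.2474]
tcp_rot: [180.0, 0.1, 153.4]
force: [0.4, -0.6, 4.4]
width: 0.263
grasp_force: 59.7
```

>>> drive_tool --plan '[[[1,0,0,0,0.06],[1,0,0,0,0.06],[1,0,0,0,0.06],[1,0,0,0,0.06],[1,0,0,0,0.06],[1,0,0,0,0.06],[1,0,0,0,0.06],[1,0,0,0,0]]]'

```text
time_s: 12.55
tool_pos: [0.5661, -0.1487, 0.2473]
tcp_rot: [-180.0, 0.1, 177.4]
force: [-1.1, 0.1, 5.3]
width: 0.266
grasp_force: 59.8
```

>>> drive_tool --plan '[[[1,0,0,0,0.06],[1,0,0,0,0.06],[1,0,0,0,0.06],[1,0,0,0,0.06],[1,0,0,0,0.06],[1,0,0,0,0.06],[1,0,0,0,0.06],[1,0,0,0,0]]]'

```text
time_s: 13.55
tool_pos: [0.5657, -0.1483, 0.2467]
tcp_rot: [180.0, 0.0, -158.5]
force: [0.9, 1.2, 4.8]
width: 0.265
grasp_force: 59.8
```

```bash
python3 -c "
from h import *
o=ctrl.get_obs();print(o['force'],o['moment'],o['tool_pos'],o['q'])"
```

```text
[0.8565243  1.20678444 4.83036699] [ 0.24770417  0.06009605 -0.00200873] [ 0.56569729 -0.14833666  0.24669837] [-2.12774334e+01  1.21135033e+01  1.77456440e+01  9.56012875e+01
  2.86123962e-02 -4.27717505e+01]
```

>>> drive_tool --plan '[[[1,0,0,0,0.06],[1,0,0,0,0.06],[1,0,0,0,0.06],[1,0,0,0,0.06],[1,0,0,0,0.06],[1,0,0,0,0.06],[1,0,0,0,0.06],[1,0,0,0,0]]]'

```text
time_s: 14.55
tool_pos: [0.5653, -0.1489, 0.2444]
tcp_rot: [179.9, -0.1, -134.5]
force: [1.7, -1.9, -3.6]
width: 0.265
grasp_force: 59.1
```

```bash
python3 -c "
from h import *
o=ctrl.get_obs();print(o['force'],o['moment'],o['tool_pos'],o['q'])"
```

```text
[ 1.6999097  -1.8973914  -3.61517422] [-0.40671758 -0.36409026 -0.04717364] [ 0.56529589 -0.1488622   0.24443648] [-2.12966524e+01  1.22159472e+01  1.76052434e+01  9.55164557e+01
 -5.14465801e-02 -6.68226028e+01]
```

The press force vanished and the tool sank about 3 mm, so the slot is over the key. I'll lower gently.

>>> drive_tool --plan '[[[1,0,0,-0.001,0],[1,0,0,0,0],[1,0,0,-0.001,0],[1,0,0,0,0]]]'

```text
time_s: 15.05
tool_pos: [0.5653, -0.1487, 0.2444]
tcp_rot: [-180.0, -0.0, -134.3]
force: [-0.3, -2.3, -2.5]
width: 0.267
grasp_force: 59.3
```

>>> drive_tool --plan '[[[1,0,0,-0.001,0],[1,0,0,0,0],[1,0,0,-0.001,0],[1,0,0,0,0],[1,0,0,0,0]]]'

```text
time_s: 15.68
tool_pos: [0.566, -0.1484, 0.2432]
tcp_rot: [-179.9, 0.1, -134.3]
force: [-2.2, -1.0, 5.0]
width: 0.263
grasp_force: 60.0
```

>>> drive_tool --plan '[[[1,0,0,-0.001,0],[1,0,0,0,0],[1,0,0,-0.001,0],[1,0,0,0,0]]]'

```text
time_s: 16.18
tool_pos: [0.5662, -0.1484, 0.2425]
tcp_rot: [-179.8, 0.1, -134.3]
force: [-1.1, 0.1, 8.6]
width: 0.263
grasp_force: 60.4
```

>>> drive_tool --plan '[[[1,0,0,-0.001,0],[1,0,0,0,0],[1,0,0,-0.001,0],[1,0,0,0,0]]]'

```text
time_s: 16.68
tool_pos: [0.5664, -0.1484, 0.2393]
tcp_rot: [-179.9, 0.1, -134.3]
force: [1.2, -0.7, 2.4]
width: 0.266
grasp_force: 59.8
```

```bash
python3 -c "
from h import *
o=ctrl.get_obs();print(o['force'],o['moment'],o['tool_pos'])"
```

```text
[ 1.15250515 -0.69996227  2.41268191] [-0.17946635 -0.14443186 -0.13509584] [ 0.56639643 -0.14844328  0.23934907]
```

It clicked: the tool dropped to 0.239 and the force fell. I'll press to the stop.

>>> drive_tool --plan '[[[1,0,0,-0.001,0],[1,0,0,0,0],[1,0,0,-0.001,0],[1,0,0,0,0],[1,0,0,-0.001,0],[1,0,0,0,0]]]'

```text
time_s: 17.42
tool_pos: [0.5662, -0.1484, 0.2373]
tcp_rot: [-179.8, 0.1, -134.3]
force: [-0.3, -0.2, 9.3]
width: 0.264
grasp_force: 60.4
```

>>> drive_tool --plan '[[[1,0,0,-0.001,0],[1,0,0,0,0],[1,0,0,-0.001,0],[1,0,0,0,0]]]'

```text
time_s: 17.92
tool_pos: [0.5663, -0.1485, 0.2374]
tcp_rot: [-179.7, 0.2, -134.3]
force: [-2.0, 0.1, 15.0]
width: 0.266
grasp_force: 61.0
```

>>> drive_tool --plan '[[[1,0,0,0.002,0],[1,0,0,0,0],[0,0,0,0,0],[0,0,0,0,0],[0,0,0,0,0],[0,0,0,0,0],[0,0,0,0,0],[0,0,0,0,0],[0,0,0,0,0],[0,0,0,0,0]]]'

```text
time_s: 19.18
tool_pos: [0.5656, -0.1485, 0.2354]
tcp_rot: [-180.0, 0.0, -134.3]
force: [-0.6, 0.1, 0.7]
width: 0.998
grasp_force: 0.0
```

>>> drive_tool --plan '[[[0,0,0,0.01,0],[0,0,0,0.03,0],[0,0,0,0.04,0],[0,0,0,0.04,0],[0,0,0,0.04,0],[0,-0.03,0.03,0,0],[0,-0.03,0.03,0,0],[0,-0.03,0.03,0,0],[0,-0.03,0.03,0,0],[0,-0.03,0.03,0,0],[0,0,0,0,0],[0,0,0,0,0]]]'

```text
time_s: 20.68
tool_pos: [0.416, 0.0013, 0.396]
tcp_rot: [-179.9, 0.0, -134.3]
force: [0.3, -0.6, -0.5]
width: 0.995
grasp_force: 0.0
```

Run:
```python
from h import *
snap('side','s3.png')
b=cv2.imread('pics/s3.png')[105:215,250:390]
cv2.imwrite('pics/b3.png',cv2.resize(b,(760,597),interpolation=cv2.INTER_CUBIC))
for r,z in((.025,.217),(.012,.277)):
    u,v=proj('side',[.566,-.1485,z]);print((u-250)*5.43,(v-105)*5.43)
print(ctrl.get_obs()['force'],ctrl.get_obs()['width'])
```

```text
364.451558056993 200.46637414798812
365.77649965683247 122.01870988614675
[-0.12432159 -0.03640742 -0.21081646] 1.0020763273679898
```

View pics/b3.png

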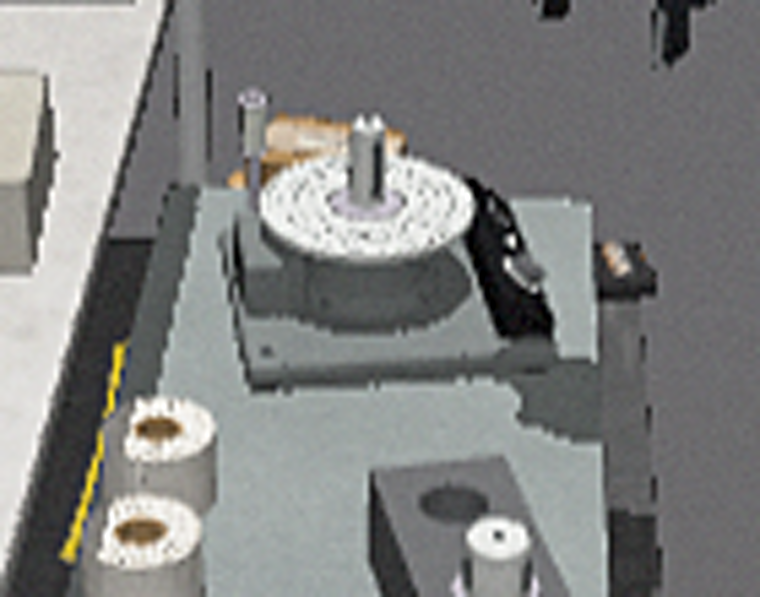

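The arbor stands upright and flush: its flange is at (367,201) in the turntable and its tip at (366,122), both as predicted. The wide arbor and the rolls are in place. I'll hand in.

```bash
python3 -c "
from plant import ctrl
print(ctrl.sign_off())"
```

```text
the job is handed in; nothing more can be done
None
```

The slim arbor is seated over the drive key, pressed past the ball catch to the stop and released; I handed the job in at about 21 s, but the hand-in returned no verdict.

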